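# Ease the clay paddle out of the tool drawer

## Robot

A 6-joint arm with a two-finger parallel gripper is mounted at the origin on the work surface. World frame = base frame: x ahead of the robot, y to its left, z up, the work surface at z = 0. Lengths are in m, angles in rad, forces in N, time in s.
With the tool pointing down it reaches from about 0.375 to 0.9 m from the base axis. Payload 3.1 kg.
Tool frame: the origin (TCP) lies midway between the tips of the shut fingers; the grasp point (between the pads) lies 19 mm behind it; z points along the fingers, y is the line along which they close (so a half turn about z gives the same grasp; the last joint's range is limited). The gripper opens to 87 mm and grips with 3 to 60 N. Pads are 19 mm wide; open, the fingers measure 117 mm over their backs; the gripper's body (75 mm by 190 mm) begins 51 mm behind the grasp point.
Start: joints at [-1.464, 0.527, 1.433, -0, 1.181, -0.178], TCP at [0.176, -0.6, 0.223] pointing down, gripper open.
Joint ranges: [-3.08, 3.08], [-0.75, 2.2], [0.22, 2.44], [-1.43, 4.57], [0, 2.65], [-2.85, 2.85]. Speed limits (rad/s): [2.79, 2.79, 3.14, 3.14, 3.14, 3.14].

## Interface

Orientations are given as a unit quaternion [x, y, z, w].
In Python, from rig import get_obs, cams, job gives the robot as it stands.
- The arm moves only by the tool servo_tool, never from a script. Its argument "moves" is text: rows parted by semicolons, each of 5 numbers parted by spaces: the shift along the tool's x, y, z in m, then the turn about the tool's z in degrees, then the finger opening in m, from 0 to 0.087. In form: dx dy dz spin claw; .... A call has 1 to 10 rows; each row is the pose to reach, as a shift and turn from the pose commanded when the call began, along the tool's axes at that moment; what a row does not reach only later rows make up. A row lasts 1/12 s, in which the tool goes at most 41.7 mm and 7.16 degrees, less where a joint would pass 70% of its speed; a pose out of reach is approached as far as the arm can. A call with a gripper value outside its range is refused whole. The fingers move at their own pace and stop on an object; "grip_force" is the grip in N (left out, the last holds). Time passes only in rows, so rows that repeat a pose let the fingers close. It gives the time, the measured TCP pose, the force, the opening and the grip force at its end, in the units of the state.
- get_obs(): the state, without advancing time (a new reading comes with each control period).
- cams.camera(name): name is "scene" or "top" or "wrist"; returns the picture (420x560x3 uint8, blue, green, red); there is no depth.
- cams.camera_model(name): a dict with "fx", "fy", "cx", "cy" (pixels), "R" (3x3) and "t" (3): a world point X has camera coordinates R X + t. Camera axes: x right, y down, z forward; pixel columns grow to the right and rows downward; lengths in m; the calibration is good to about 2 mm. A picture is of the moment at which its call begins: read the wrist's pose just before it. camera_model takes no time and is no camera call; for the wrist camera it gives the pose at the moment of the call.
- job.hand_in(): hands the job in; it is judged then, once.
The state is a dict: "time": time; "q": joint angles; "joint_velocities": joint speeds; "joint_torque": joint torques, N m; "position": TCP position; "tool_rot": TCP orientation; "ft_force": force on the tool from outside, world axes, zero at the start; "moment": the same for the moment, N m; "grip_width": finger opening in m; "grip_force": force on a finger pad.
Only numpy, scipy, OpenCV 4.12 (cv2) and the standard library are available. Lean on these libraries where they do the work, as an engineer would, in place of code of your own. Each camera call takes 0.05 s, during which the arm holds its last target. There are 200 camera calls.

## Task

Pull the tool chest's upper drawer out to its stop, then take the wooden clay paddle by its handle, tilt it and ease it out slantwise through the gap between the drawer front and the chest (the paddle is longer than that gap, and its blade reaches back under the chest's top). Leave the other tools in the drawer, and do not shift or knock over anything else on the bench or on the chest. Finish still holding the paddle in the gripper, at rest, every part of it well above the level of the chest's top and touching nothing but the gripper.

Things in the scene. Friction and masses are not known exactly. Their poses are not given: they have to be found in the camera images.
- chest: Low plywood tool chest on the left of the bench, fixed: 400 deep (its x) x 340 wide (its y) x 150 mm high. Origin: centre of its underside; x points from front to back, z up. The upper drawer slides out towards -x. A second drawer below stays shut; it has the same handle, 40 mm up.
- chest_mouth (a point): Middle of the lower front edge of the chest's top panel, 138 mm above the bench, in the front face (chest x = -200 mm); axes as the chest. The panel is 12 mm thick and covers the whole chest behind this edge; the drawer's floor runs 60 mm below it.
- drawer (a joint): How far the upper drawer is out, in m: 0 shut, 0.18 at its stop; it starts ajar, 0.03 to 0.06. It takes about 2 N to slide, plus a little more with speed (6 N per m/s), and stays where it is left.
- drawer_handle (a point): Middle of the upper drawer's steel bow handle: a level round bar 10 mm thick and 120 mm long, parallel to the chest's y, 42 mm in front of the drawer front (clear gap 37 mm), 104 mm above the bench.
- drawer_floor (a point): Point on the upper drawer's floor, 78 mm above the bench, at the middle of the large compartment; moves with the drawer; axes as the chest. This compartment spans x = -180 (drawer front) to +180, y = -103 to +103 mm. The front is 18 mm thick and rises 50 mm above the floor, the other walls 44. A 6 mm divider, 34 mm high, parts off a small compartment at +y.
- paddle_grip (a point): Middle of the handle of the wooden clay paddle, half-way up: handle 105 long x 30 wide x 24 mm high, flat-sided, point 12 mm above the flat underside. Axes: x along the paddle from handle to blade, z out of its upper face. At the start it lies flat in the large compartment, handle towards the drawer front, within 0.08 rad of the chest's x.
- paddle_butt (a point): Middle of the butt end of the paddle's handle, 52.5 mm behind paddle_grip, 12 mm above the underside.
- paddle_tip (a point): Middle of the round far end of the paddle's blade, at half its thickness. The blade is 60 wide x 16 mm thick, flush with the handle underneath; its round shoulder begins 42 mm ahead of paddle_grip, its end is 247.5 mm ahead. Whole paddle: 300 mm long, 0.16 to 0.26 kg, centre of mass about 100 mm ahead of paddle_grip.
- model_tool_mid (a point): Bystander in the drawer's small compartment: dark wooden modelling tool, 180 mm long, 18 mm wide; point at its middle.
- scraper_mid (a point): Bystander in the drawer's small compartment: oval steel scraper, 100 x 50 x 4 mm; point at its middle.
- pinch_pot_mid (a point): Bystander: small terracotta bowl standing on the middle of the chest's top, 76 mm across, 50 mm high; point at its centre.
- can_mid (a point): Bystander: drink can, 66 mm across, 122 mm high; point at its centre.
- clay_cup_mid (a point): Bystander: terracotta cup on the ware board, 84 mm across, 95 mm high; point at its centre.
- water_bowl_mid (a point): Bystander: white plastic bowl, 120 mm across, 50 mm high; point at its centre.

How it is judged:
By the outcome, as a careful person would: the job done as asked, in the order asked, and still so for the second after the job is handed in, while the arm keeps its last pose, push and grip.
It also fails if it takes over 53 s, if anything falls off the work surface, if the arm or the gripper's body presses on something with over 40 N, if the wrist force passes 120 N, or if a joint passes its speed limit or range.

## Working session

There is one attempt and no reset: what is moved stays moved. The work goes in short steps, Python scripts to look and compute and a tool call to move; the robot and the scene stay as the last step left them, time stands still between calls to the robot, and variables do not carry over. Pictures are saved under pics/ and viewed, at most 10 in all, crops included, and the job is handed in when it is done.

Besides the shell and the picture viewer there is one more tool, called after "Emit:" by a JSON object that holds its "fn" and its "kwargs", one argument or row to a line. servo_tool: Moves the arm, as the interface text tells. Its arguments: {"type":"object","properties":{"moves":{"type":"string"},"grip_force":{"type":"number"}},"required":["moves"]}

```bash
mkdir -p pics; ls; python3 - <<'E'
from rig import get_obs,cams,job
import cv2
o=get_obs();print({k:o[k] for k in('time','position','tool_rot','grip_width')})
for n in('scene','top'):
    cv2.imwrite(f'pics/{n}0.png',cams.camera(n)); m=cams.camera_model(n);print(n,m)
E
```

```text
pics
{'time': 0.0, 'position': array([ 0.17615883, -0.59888093,  0.22157142]), 'tool_rot': array([ 9.89805595e-01,  1.42420865e-01,  2.78291872e-05, -1.08614555e-03]), 'grip_width': 0.08729814952512122}
scene {'fx': 429.0070323472208, 'fy': 429.0070323472208, 'cx': 278.3853227103913, 'cy': 219.17121855447664, 'R': array([[ 0.7695921 ,  0.63841482,  0.01243012],
       [ 0.35899899, -0.41650114, -0.83525237],
       [-0.52806034,  0.64726603, -0.54972626]]), 't': array([-0.39109818, -0.12743216,  1.6785641 ])}
top {'fx': 393.5661948302321, 'fy': 393.5661948302321, 'cx': 281.51740631944375, 'cy': 209.6421778625417, 'R': array([[ 0.01648847, -0.99972061,  0.01693609],
       [-0.99829641, -0.01740839, -0.05568856],
       [ 0.05596783, -0.01598902, -0.99830454]]), 't': array([-0.07346512,  0.53259819,  1.15420879])}
```

View pics/scene0.png

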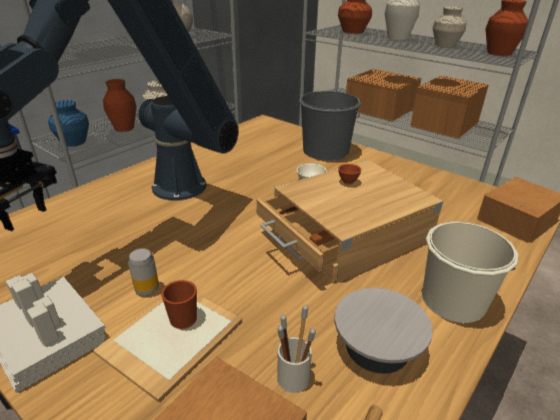

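View pics/top0.png

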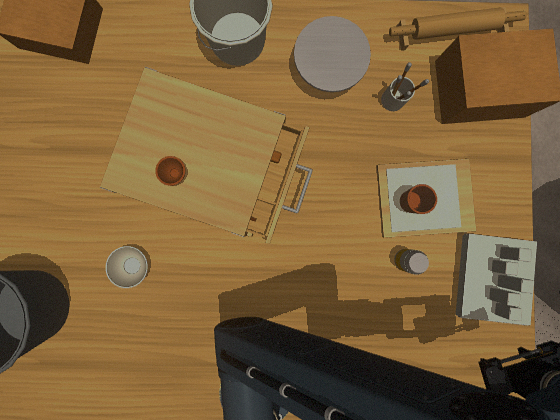

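The top view shows the chest with its roof corners at about (145,68), (285,117), (245,237) and (102,187). The front faces world -y, and the handle bar runs from (310,169) to (296,211). In the scene view the handle is at about (263,225)-(297,243). The paddle handle is at (276,157) in the top view.

```bash
cat > h.py <<'E'
import numpy as np,cv2
from rig import get_obs,cams,job
from scipy.spatial.transform import Rotation as Rt
def ray(n,p,m=None):
    m=m or cams.camera_model(n);R=m['R'];c=-R.T@m['t']
    return c,R.T@np.array([(p[0]-m['cx'])/m['fx'],(p[1]-m['cy'])/m['fy'],1])
def atz(n,p,z,m=None):
    c,d=ray(n,p,m);return c+d*(z-c[2])/d[2]
def tri(*rs):
    A=0;b=0
    for c,d in rs:
        d=d/np.linalg.norm(d);P=np.eye(3)-np.outer(d,d);A=A+P;b=b+P@c
    return np.linalg.solve(A,b)
def proj(n,X,m=None):
    m=m or cams.camera_model(n);p=m['R']@X+m['t'];return p[:2]/p[2]*m['fx']+[m['cx'],m['cy']]
E
python3 - <<'E'
from h import *
np.set_printoptions(precision=4,suppress=True)
c=np.array([atz('top',p,.15) for p in[(145,68),(285,117),(245,237),(102,187)]])
print(c,[np.linalg.norm(c[i]-c[(i+1)%4]) for i in range(4)])
ctr=c.mean(0);ax=(c[0]+c[3]-c[1]-c[2])[:2];ay=(c[0]+c[1]-c[2]-c[3])[:2]
print('yaw',np.arctan2(ax[1],ax[0]),np.arctan2(ay[1],ay[0]),ctr)
for p in[(310,169),(296,211)]:print('handle',atz('top',p,.104))
a=cv2.imread('pics/top0.png')[90:260,220:340];b=cv2.imread('pics/scene0.png')[170:280,235:355]
cv2.imwrite('pics/c.png',np.hstack([cv2.resize(a,(400,567)),cv2.resize(cv2.copyMakeBorder(b,0,60,0,0,0),(400,567))]))
E
```

```text
[[ 0.8982  0.3081  0.15  ]
 [ 0.7736 -0.0675  0.15  ]
 [ 0.4529  0.0321  0.15  ]
 [ 0.5774  0.4086  0.15  ]] [np.float64(0.39572063956487236), np.float64(0.33580385237119686), np.float64(0.3966181284225816), np.float64(0.3362213687874745)]
yaw 1.2510104423430408 -0.3022462658843594 [0.6755 0.1703 0.15  ]
handle [ 0.6428 -0.1399  0.104 ]
handle [ 0.5258 -0.1029  0.104 ]
```

View pics/c.png

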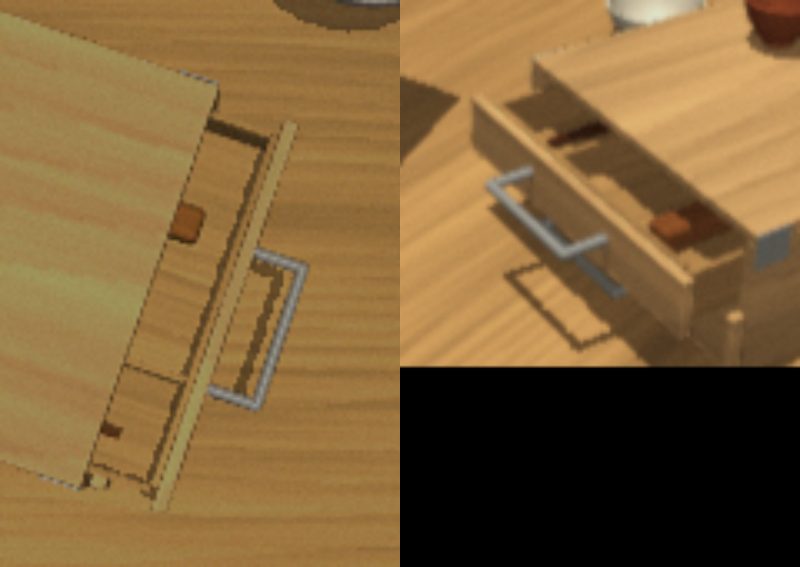

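```bash
cat >> h.py <<'E'
np.set_printoptions(precision=4,suppress=True)
def rel(P,yaw,o=None):  # shift in tool axes, spin deg to reach TCP P with tool-x yaw
    o=o or get_obs();R=Rt.from_quat(o['tool_rot']).as_matrix()
    y=np.arctan2(R[1,0],R[0,0]);s=-np.degrees((yaw-y+np.pi)%(2*np.pi)-np.pi)
    return R.T@(np.array(P)-o['position']),s
E
python3 - <<'E'
from h import *
t=[(311.5,169),(297.4,212.4)];s=[(284.5,245.9),(261.7,225.5)]
H=[tri(ray('top',a),ray('scene',b)) for a,b in zip(t,s)];print(H)
H=[atz('top',a,.104) for a in t];d=H[0]-H[1];print(H,np.linalg.norm(d),np.arctan2(d[1],d[0])+np.pi/2)
M=(H[0]+H[1])/2;print(M)
ex=np.array([np.cos(1.26),np.sin(1.26),0]);print('depth from chest centre',ex@(M-[.6755,.1703,0]),'lat',np.cross(ex,M-[.6755,.1703,0])[2])
print(rel([M[0],M[1],.25],-.31),get_obs()['q'])
E
```

```text
[array([ 0.644 , -0.1425,  0.1066]), array([ 0.5245, -0.1047,  0.1025])]
[array([ 0.6428, -0.1441,  0.104 ]), array([ 0.522 , -0.1068,  0.104 ])] 0.12648556199103372 1.2713047507405193
[ 0.5824 -0.1254  0.104 ]
depth from chest centre -0.3100245807438602 lat -0.0018021235489335402
(array([ 0.5233, -0.3399, -0.0275]), np.float64(34.13831369362107)) [-1.4635  0.5284  1.4338  0.      1.1814 -0.1785]
```

Emit:
{"fn": "servo_tool", "kwargs": {
  "moves": "0.26 -0.17 -0.05 34 0.05; 0.26 -0.17 -0.05 34 0.04; 0.26 -0.17 -0.05 34 0.04; 0.26 -0.17 -0.05 34 0.04; 0.26 -0.17 -0.05 34 0.04; 0.26 -0.17 -0.05 34 0.04; 0.26 -0.17 -0.05 34 0.04; 0.26 -0.17 -0.05 34 0.04; 0.26 -0.17 -0.05 34 0.04; 0.26 -0.17 -0.05 34 0.04"
}}

```text
time: 0.93
position: [0.3784, -0.3621, 0.2726]
tool_rot: [0.988, -0.152, -0.0, 0.0]
ft_force: [0.4, -0.6, 0.0]
grip_width: 0.0405
grip_force: 0.0
```

```bash
python3 - <<'E'
from h import *
print(rel([.582,-.125,.25],-.308),get_obs()['time'])
E
```

```text
(array([ 0.1232, -0.2872,  0.0225]), np.float64(0.20610680942761425)) 0.9333
```

Emit:
{"fn": "servo_tool", "kwargs": {
  "moves": "0.123 -0.287 0.022 0 0.04; 0.123 -0.287 0.022 0 0.04; 0.123 -0.287 0.022 0 0.04; 0.123 -0.287 0.022 0 0.04; 0.123 -0.287 0.022 0 0.04; 0.123 -0.287 0.022 0 0.04; 0.123 -0.287 0.022 0 0.04; 0.123 -0.287 0.022 0 0.04; 0.123 -0.287 0.022 0 0.04; 0.123 -0.287 0.022 0 0.04"
}}

```text
time: 1.77
position: [0.5818, -0.1274, 0.2495]
tool_rot: [0.988, -0.153, -0.001, 0.0]
ft_force: [-0.1, 0.2, -0.0]
grip_width: 0.04
grip_force: 0.0
```

```bash
python3 - <<'E'
from h import *
print(get_obs()['position'],get_obs()['joint_velocities'])
m=cams.camera_model('wrist');cv2.imwrite('pics/w1.png',cams.camera('wrist'))
ex=np.array([np.cos(1.263),np.sin(1.263),0]);ey=np.array([-ex[1],ex[0],0]);M=np.array([.5824,-.1254,.104])
print([proj('wrist',M+s*ey,m) for s in(-.06,0,.06)])
E
```

```text
[ 0.5818 -0.1274  0.2495] [-0.0369 -0.0198  0.0189 -0.0067  0.0006 -0.0018]
[array([281.6994, 130.9885]), array([281.7643, 192.6089]), array([281.823 , 248.3331])]
```

View pics/w1.png

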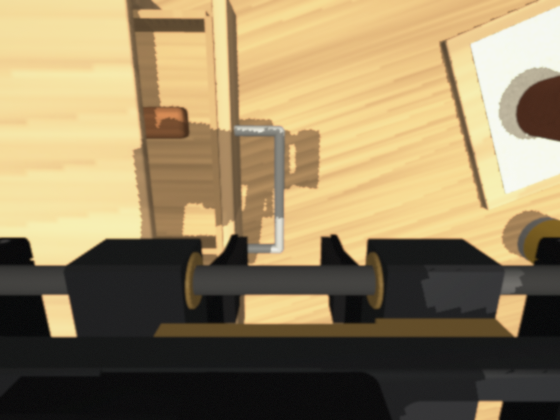

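The wrist view shows the handle bar at column ~280, rows 131-248, within 2 px of the prediction. The fingers line up on either side of it. The paddle butt is at (187,122).

Emit:
{"fn": "servo_tool", "kwargs": {
  "moves": "0 -0.003 0.04 0 0.036; 0 -0.003 0.075 0 0.036; 0 -0.003 0.105 0 0.036; 0 -0.003 0.13 0 0.036; 0 -0.003 0.15 0 0.036; 0 -0.003 0.162 0 0.036; 0 -0.003 0.162 0 0.036; 0 -0.003 0.162 0 0.0; 0 -0.003 0.162 0 0.0; 0 -0.003 0.162 0 0.0",
  "grip_force": 15
}}

```text
time: 2.65
position: [0.5838, -0.125, 0.0902]
tool_rot: [0.988, -0.153, 0.002, 0.0]
ft_force: [0.5, 0.1, 0.5]
grip_width: 0.0234
grip_force: 0.0
```

Emit:
{"fn": "servo_tool", "kwargs": {
  "moves": "0 0 0 0 0; 0 0 0 0 0"
}}

```text
time: 2.82
position: [0.5836, -0.1241, 0.0898]
tool_rot: [0.988, -0.153, 0.001, 0.0]
ft_force: [0.8, 1.7, 0.6]
grip_width: 0.0107
grip_force: 0.6
```

Emit:
{"fn": "servo_tool", "kwargs": {
  "moves": "0 0 0 0 0; 0 0.004 0 0 0; 0 0.012 0 0 0; 0 0.022 0 0 0; 0 0.033 0 0 0; 0 0.044 0 0 0; 0 0.055 0 0 0; 0 0.066 0 0 0; 0 0.077 0 0 0; 0 0.087 0 0 0"
}}

```text
time: 3.65
position: [0.5566, -0.2073, 0.0897]
tool_rot: [0.988, -0.153, 0.001, -0.0]
ft_force: [-0.3, 3.0, 7.4]
grip_width: 0.0095
grip_force: 15.0
```

Emit:
{"fn": "servo_tool", "kwargs": {
  "moves": "0 0.008 0 0 0; 0 0.015 0 0 0; 0 0.021 0 0 0; 0 0.026 0 0 0; 0 0.031 0 0 0; 0 0.035 0 0 0; 0 0.035 0 0 0"
}}

```text
time: 4.23
position: [0.5456, -0.2414, 0.0897]
tool_rot: [0.988, -0.153, 0.0, 0.001]
ft_force: [-1.5, -0.6, 7.0]
grip_width: 0.0095
grip_force: 15.0
```

Emit:
{"fn": "servo_tool", "kwargs": {
  "moves": "0 0.003 0 0 0; 0 0.006 0 0 0; 0 0.009 0 0 0; 0 0.009 0 0 0"
}}

```text
time: 4.57
position: [0.5442, -0.2454, 0.0897]
tool_rot: [0.988, -0.155, 0.001, -0.003]
ft_force: [4.1, 11.1, 9.2]
grip_width: 0.0092
grip_force: 15.0
```

Emit:
{"fn": "servo_tool", "kwargs": {
  "moves": "0 0.003 0 0 0; 0 0.006 0 0 0; 0 0.006 0 0 0"
}}

```text
time: 4.82
position: [0.544, -0.2454, 0.0896]
tool_rot: [0.988, -0.156, 0.001, -0.008]
ft_force: [12.6, 27.8, 10.8]
grip_width: 0.0093
grip_force: 15.1
```

Emit:
{"fn": "servo_tool", "kwargs": {
  "moves": "0 -0.006 0 0 0; 0 -0.010 0 0 0; 0 -0.010 0 0 0.034; 0 -0.010 0 0 0.034; 0 -0.010 0 0 0.034; 0 -0.010 0 0 0.034; 0 -0.010 0 0 0.034"
}}

```text
time: 5.4
position: [0.544, -0.2455, 0.0882]
tool_rot: [0.988, -0.153, -0.0, -0.0]
ft_force: [0.1, -0.4, 0.3]
grip_width: 0.0316
grip_force: 0.0
```

Emit:
{"fn": "servo_tool", "kwargs": {
  "moves": "0 0 -0.02 0 0.036; 0 0 -0.05 0 0.036; 0 0 -0.09 0 0.036; 0 0 -0.13 -7 0.06; 0 0 -0.17 -14 0.06; 0 0 -0.2 -21 0.06; 0 0 -0.2 -28 0.06; 0 0 -0.2 -35 0.06; 0 0 -0.2 -42 0.06; 0 0 -0.2 -49 0.06"
}}

```text
time: 6.23
position: [0.544, -0.2453, 0.2887]
tool_rot: [0.962, 0.273, 0.0, 0.0]
ft_force: [0.0, -0.1, -0.2]
grip_width: 0.0594
grip_force: 0.0
```

Emit:
{"fn": "servo_tool", "kwargs": {
  "moves": "0 0 0 -7 0.06; 0 0 0 -14 0.06; 0 0 0 -21 0.06; 0 0 0 -28 0.06; 0 0 0 -35 0.06; 0 0 0 -41 0.06; 0 0 0 -41 0.06; 0 0 0 -41 0.06"
}}

```text
time: 6.9
position: [0.5441, -0.2453, 0.2883]
tool_rot: [0.808, 0.589, -0.0, -0.0]
ft_force: [0.4, 0.4, 0.4]
grip_width: 0.0603
grip_force: 0.0
```

```bash
python3 - <<'E'
from h import *
o=get_obs();print(o['position'],o['tool_rot'],o['q'],o['joint_velocities'],o['time'])
m=cams.camera_model('wrist');cv2.imwrite('pics/w2.png',cams.camera('wrist'));print(m)
t=cams.camera('top');cv2.imwrite('pics/t2f.png',t);cv2.imwrite('pics/s2f.png',cams.camera('scene'))
np.savez('w2.npz',**m)
cv2.imwrite('pics/t2.png',cv2.resize(t[80:260,200:380],None,fx=3.3,fy=3.3,interpolation=cv2.INTER_CUBIC))
E
```

```text
[ 0.5441 -0.2453  0.2883] [ 0.808   0.5892 -0.0001 -0.0002] [-0.6106  0.4222  1.4254 -0.      1.2945 -0.2998] [ 0.0008 -0.0011 -0.003   0.0002  0.0005  0.003 ] 6.9
{'fx': 316.2291866533948, 'fy': 316.2291866533948, 'cx': 283.77472132957706, 'cy': 204.39689334330183, 'R': array([[ 0.9519, -0.3063, -0.0004],
       [-0.2954, -0.9184,  0.2631],
       [-0.0809, -0.2504, -0.9648]]), 't': array([-0.593 , -0.1136,  0.4364])}
```

View pics/w2.png

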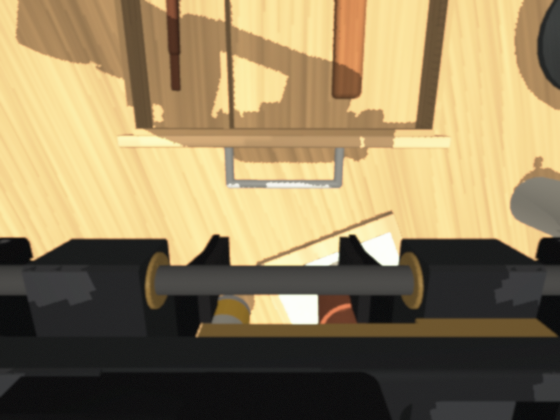

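View pics/t2.png

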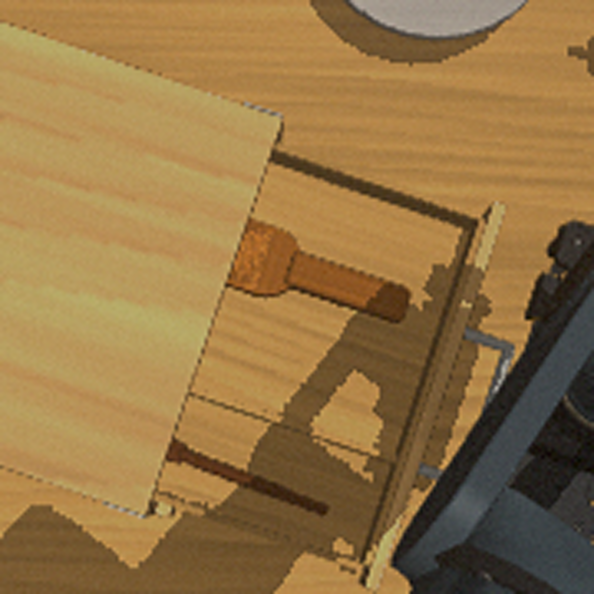

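```bash
python3 - <<'E'
from h import *
f=lambda x,y:(200+x/3.3,80+y/3.3)
B=f(407,305);S=f(291,271);m=dict(np.load('w2.npz'))
print('tri butt',tri(ray('top',B),ray('wrist',(347,92),m)))
b=atz('top',B,.102);s=atz('top',S,.102);d=s-b;print(b,s,np.linalg.norm(d),'yaw',np.arctan2(d[1],d[0]))
w=atz('wrist',(347,92),.102,m);w2=atz('wrist',(350,10),.102,m);print('wrist',w,w2,np.arctan2(*(w2-w)[1::-1]))
ex=np.array([np.cos(1.263),np.sin(1.263),0]);c=np.array([.6755,.1703,0])
print('butt x in chest',ex@(b-c),np.cross(ex,b-c)[2],'front inner (wrist)',[ex@(atz('wrist',p,.128,m)-c) for p in((300,130),(300,137))],'(top)',[ex@(atz('top',f(*p),.128)-c) for p in((468,300),(480,305))])
E
```

```text
tri butt [ 0.6281 -0.1723  0.1436]
[ 0.6342 -0.1772  0.102 ] [ 0.6611 -0.0793  0.102 ] 0.10151460736286283 yaw 1.3027311690773244
wrist [ 0.6369 -0.1718  0.102 ] [ 0.6591 -0.0993  0.102 ] 1.2734240363104259
butt x in chest -0.3436882932406881 -0.06595057043500122 front inner (wrist) [np.float64(-0.37518999270502884), np.float64(-0.3820047557788677)] (top) [np.float64(-0.3880811575239841), np.float64(-0.39871313162767275)]
```

Wrist view: the paddle handle's butt is at (347,95), 39 mm behind the drawer front, with the handle clear of the walls. Top view: the drawer is fully out, the butt is at crop (407,305) and the shoulder at (291,271). The measured length of 101 mm fits.

```bash
python3 - <<'E'
from h import *
print(rel([.6438,-.1457,.15],1.29))
E
```

```text
(array([0.1251, 0.0646, 0.1384]), np.float64(-1.6421916117425814))
```

Emit:
{"fn": "servo_tool", "kwargs": {
  "moves": "0.03 0.015 0.01 -1.6 0.06; 0.065 0.03 0.04 -1.6 0.06; 0.095 0.045 0.07 -1.6 0.06; 0.12 0.062 0.1 -1.6 0.06; 0.125 0.065 0.12 -1.6 0.06; 0.125 0.065 0.13 -1.6 0.06; 0.125 0.065 0.13 -1.6 0.06; 0.125 0.065 0.13 -1.6 0.06"
}}

```text
time: 7.72
position: [0.6436, -0.1462, 0.1584]
tool_rot: [0.799, 0.601, -0.001, -0.0]
ft_force: [0.1, -0.2, 0.5]
grip_width: 0.0599
grip_force: 0.0
```

```bash
python3 - <<'E'
from h import *
o=get_obs();print(o['position'],o['time'],rel([.6438,-.1457,.082],1.29))
m=cams.camera_model('wrist');cv2.imwrite('pics/w3.png',cams.camera('wrist'))
for z in (.078,.102):print(proj('wrist',np.array([.6438,-.1457,z]),m))
np.savez('w3.npz',**m)
E
```

```text
[ 0.6436 -0.1462  0.1584] 7.7167 (array([0.0005, 0.0001, 0.0764]), np.float64(0.025010967529402975))
[283.8944 210.8195]
[283.8712 220.1678]
```

View pics/w3.png

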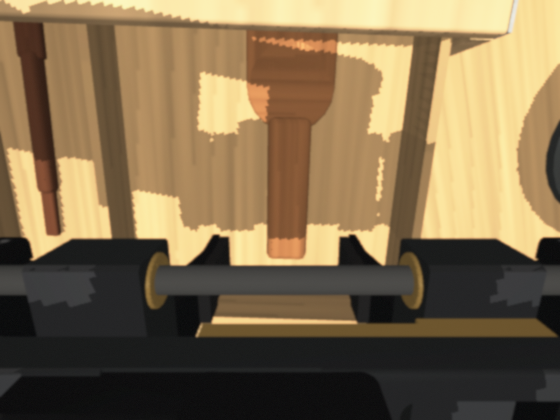

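```bash
python3 - <<'E'
from h import *
m=dict(np.load('w3.npz'));u=np.array([np.cos(1.29),np.sin(1.29),0]);v=np.array([u[1],-u[0],0]);o=np.array([.6436,-.1462,0])
for p,z in (((286,238),.102),((286,258),.078),((290,118),.102),((290,118),.094)):
    a=atz('wrist',p,z,m);print(u@(a-o),v@(a-o))
print('w2+w3 tri',tri(ray('wrist',(286,238),m),ray('wrist',(347,92),dict(np.load('w2.npz')))))
E
```

```text
-0.013306396990599368 0.0016262561448345224
-0.04050713819161481 0.0018124659192856624
0.07219314206818547 0.004141780203734104
0.07219260412147309 0.004285156525962279
w2+w3 tri [ 0.6404 -0.1703  0.0768]
```

The butt is about 33 mm behind the TCP and 2 mm to the right, so I'll correct slightly, descend and grip.

Emit:
{"fn": "servo_tool", "kwargs": {
  "moves": "-0.004 0.002 0.015 1.5 0.06; -0.004 0.002 0.035 1.5 0.06; -0.004 0.002 0.053 1.5 0.06; -0.004 0.002 0.067 1.5 0.06; -0.004 0.002 0.075 1.5 0.06; -0.004 0.002 0.076 1.5 0.06; -0.004 0.002 0.076 1.5 0.03; -0.004 0.002 0.076 1.5 0.025; -0.004 0.002 0.076 1.5 0.02; -0.004 0.002 0.076 1.5 0.02",
  "grip_force": 8
}}

```text
time: 8.6
position: [0.6457, -0.1504, 0.0838]
tool_rot: [0.807, 0.591, 0.001, 0.001]
ft_force: [0.0, -0.2, -0.6]
grip_width: 0.0409
grip_force: 0.0
```

Emit:
{"fn": "servo_tool", "kwargs": {
  "moves": "0 0 0 0 0.015; 0 0 0 0 0.015; 0 0 0 0 0.015; 0 0 0 0 0.015"
}}

```text
time: 8.93
position: [0.6452, -0.1501, 0.0831]
tool_rot: [0.806, 0.591, 0.0, 0.0]
ft_force: [-0.5, -0.3, 3.3]
grip_width: 0.0299
grip_force: 8.0
```

Emit:
{"fn": "servo_tool", "kwargs": {
  "moves": "0 0 -0.002 0 0.015; 0 0 -0.006 0 0.015; 0 0 -0.012 0 0.015; 0 0 -0.018 0 0.015; 0 0 -0.024 0 0.015; 0 0 -0.03 0 0.015; 0 0 -0.03 0 0.015",
  "grip_force": 5
}}

```text
time: 9.52
position: [0.6459, -0.1505, 0.1144]
tool_rot: [0.806, 0.591, 0.001, 0.001]
ft_force: [-0.2, -0.7, -0.8]
grip_width: 0.0301
grip_force: 5.0
```

```bash
python3 - <<'E'
from h import *
o=get_obs();print(o['position'],o['ft_force'],o['moment'],o['grip_width'],o['grip_force'])
w=cams.camera('wrist');s=cams.camera('scene')[160:290,230:360]
cv2.imwrite('pics/l1.png',np.hstack([cv2.resize(w[0:300,100:460],(400,333)),cv2.resize(s,(333,333),interpolation=cv2.INTER_CUBIC)]))
E
```

```text
[ 0.6459 -0.1505  0.1144] [-0.1562 -0.735  -0.8398] [-0.0158 -0.0024  0.0736] 0.03005240900097966 5.00250019133091
```

View pics/l1.png

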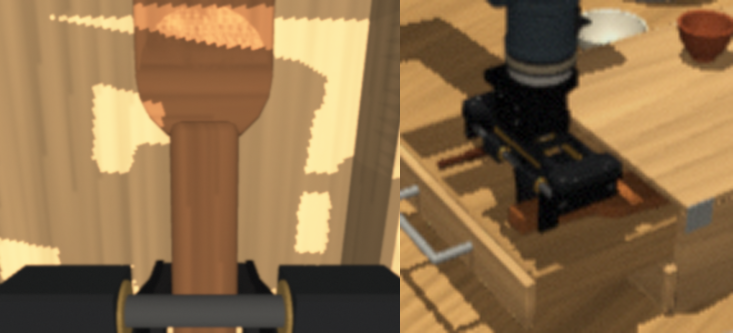

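The image shows the handle lifted between the fingers and the paddle tilting. The force is 0.84 N, less than the paddle's weight, so the tip still rests on the floor. I'll carry on along the slant.

Emit:
{"fn": "servo_tool", "kwargs": {
  "moves": "0 0 -0.007 0 0.015; 0 0 -0.014 0 0.015; 0 0 -0.02 0 0.015; -0.003 0 -0.026 0 0.015; -0.007 0 -0.031 0 0.015; -0.011 0 -0.035 0 0.015; -0.018 0 -0.038 0 0.015; -0.025 0 -0.04 0 0.015; -0.032 0 -0.043 0 0.015; -0.04 0 -0.045 0 0.015"
}}

```text
time: 10.45
position: [0.6325, -0.189, 0.1577]
tool_rot: [0.807, 0.591, -0.0, -0.0]
ft_force: [0.2, 0.5, -0.8]
grip_width: 0.0299
grip_force: 5.0
```

Emit:
{"fn": "servo_tool", "kwargs": {
  "moves": "-0.007 0 0 0 0.015; -0.014 0 -0.003 0 0.015; -0.021 0 -0.008 0 0.015; -0.028 0 -0.013 0 0.015; -0.034 0 -0.019 0 0.015; -0.04 0 -0.026 0 0.015; -0.045 0 -0.033 0 0.015; -0.05 0 -0.04 0 0.015; -0.05 0 -0.04 0 0.015"
}}

```text
time: 11.2
position: [0.6186, -0.2377, 0.1999]
tool_rot: [0.807, 0.591, 0.0, 0.002]
ft_force: [-0.0, -0.3, -1.3]
grip_width: 0.0298
grip_force: 5.0
```

```bash
python3 - <<'E'
from h import *
o=get_obs();print(o['position'],o['ft_force'],o['moment'],o['grip_width'],o['grip_force'])
w=cams.camera('wrist');s=cams.camera('scene')[160:290,230:360]
cv2.imwrite('pics/l2.png',np.hstack([cv2.resize(w[0:300,100:460],(400,333)),cv2.resize(s,(333,333),interpolation=cv2.INTER_CUBIC)]))
E
```

```text
[ 0.6186 -0.2377  0.1999] [-0.0049 -0.3332 -1.2606] [-0.1596  0.0324 -0.0368] 0.029846400123116408 5.000316912179414
```

View pics/l2.png

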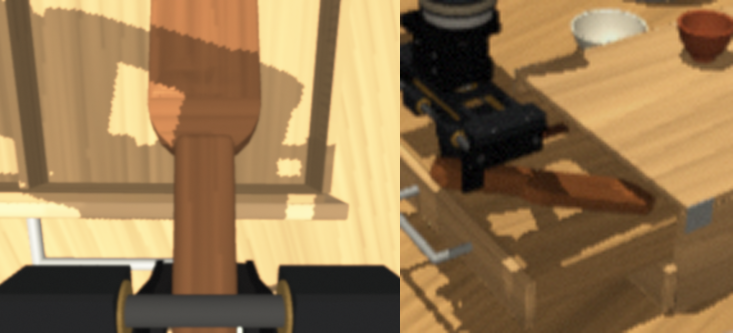

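The paddle is tilted about 25° over the drawer front, with its blade tip near the chest mouth. I'll keep pulling and steepening.

Emit:
{"fn": "servo_tool", "kwargs": {
  "moves": "-0.008 0 -0.008 0 0.015; -0.016 0 -0.016 0 0.015; -0.022 0 -0.024 0 0.015; -0.028 0 -0.032 0 0.015; -0.033 0 -0.04 0 0.015; -0.036 0 -0.048 0 0.015; -0.034 0 -0.056 0 0.015; -0.031 0 -0.064 0 0.015; -0.027 0 -0.073 0 0.015; -0.027 0 -0.073 0 0.015"
}}

```text
time: 12.13
position: [0.611, -0.2609, 0.2731]
tool_rot: [0.806, 0.592, 0.001, 0.002]
ft_force: [-0.6, -0.0, -0.3]
grip_width: 0.0298
grip_force: 5.0
```

Emit:
{"fn": "servo_tool", "kwargs": {
  "moves": "0.006 0 -0.008 0 0.015; 0.013 0 -0.016 0 0.015; 0.02 0 -0.024 0 0.015; 0.027 0 -0.031 0 0.015; 0.036 0 -0.037 0 0.015; 0.045 0 -0.043 0 0.015; 0.054 0 -0.048 0 0.015; 0.063 0 -0.053 0 0.015; 0.068 0 -0.056 0 0.015; 0.068 0 -0.056 0 0.015"
}}

```text
time: 12.97
position: [0.6309, -0.1953, 0.3275]
tool_rot: [0.806, 0.592, 0.001, 0.0]
ft_force: [0.3, 0.0, -0.8]
grip_width: 0.0299
grip_force: 5.0
```

```bash
python3 - <<'E'
from h import *
o=get_obs();print(o['position'],o['ft_force'],o['moment'],o['grip_width'],o['grip_force'],o['time'])
w=cams.camera('wrist');s=cams.camera('scene')[100:300,180:380]
cv2.imwrite('pics/l3.png',np.hstack([cv2.resize(w[0:300,100:460],(400,333)),cv2.resize(s,(333,333),interpolation=cv2.INTER_CUBIC)]))
E
```

```text
[ 0.6309 -0.1953  0.3275] [ 0.3157  0.0274 -0.8294] [ 0.0901 -0.1098 -0.055 ] 0.029926899981654743 5.000005698966561 12.9667
```

View pics/l3.png

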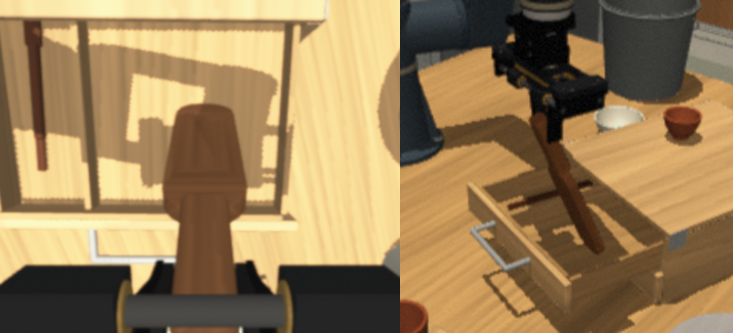

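The paddle is steep and its tip is in the open part of the drawer, clear of the chest. I'll firm the grip and lift, moving slightly away from the drawer front.

Emit:
{"fn": "servo_tool", "kwargs": {
  "moves": "0 0 0 0 0.015; 0 0 0 0 0.015; 0.004 0 -0.004 0 0.015; 0.01 0 -0.01 0 0.015; 0.016 0 -0.018 0 0.015; 0.02 0 -0.028 0 0.015; 0.02 0 -0.04 0 0.015; 0.02 0 -0.052 0 0.015; 0.02 0 -0.064 0 0.015; 0.02 0 -0.074 0 0.015",
  "grip_force": 30
}}

```text
time: 13.9
position: [0.6366, -0.1772, 0.4027]
tool_rot: [0.806, 0.591, 0.0, 0.001]
ft_force: [0.6, 0.4, -1.1]
grip_width: 0.0299
grip_force: 30.0
```

Emit:
{"fn": "servo_tool", "kwargs": {
  "moves": "0 0 -0.012 0 0.015; 0 0 -0.026 0 0.015; 0 0 -0.04 0 0.015; 0 0 -0.055 0 0.015; 0 0 -0.07 0 0.015; 0 0 -0.085 0 0.015; 0 0 -0.1 0 0.015; 0 0 -0.112 0 0.015; 0 0 -0.12 0 0.015; 0 0 -0.12 0 0.015"
}}

```text
time: 14.73
position: [0.6367, -0.1776, 0.5234]
tool_rot: [0.806, 0.591, 0.001, 0.002]
ft_force: [-0.3, -0.4, -1.0]
grip_width: 0.0297
grip_force: 30.0
```

Emit:
{"fn": "servo_tool", "kwargs": {
  "moves": "0 0 -0.008 0 0.015; 0 0 -0.018 0 0.015; 0 0 -0.03 0 0.015; 0 0 -0.04 0 0.015; 0 0 -0.047 0 0.015; 0 0 -0.05 0 0.015; 0 0 -0.05 0 0.015; 0 0 -0.05 0 0.015; 0 0 -0.05 0 0.015; 0 0 -0.05 0 0.015"
}}

```text
time: 15.57
position: [0.6361, -0.1777, 0.5696]
tool_rot: [0.807, 0.591, -0.0, -0.001]
ft_force: [-0.1, 1.0, -1.8]
grip_width: 0.0295
grip_force: 30.0
```

```bash
python3 - <<'E'
from h import *
o=get_obs();print(o['position'],o['ft_force'],o['moment'],o['grip_width'],o['grip_force'],o['time'],o['q'],o['joint_velocities'])
a=cams.camera('scene').astype(int);m=cams.camera_model('scene');print(proj('scene',o['position']+[0,0,.019],m))
cv2.imwrite('pics/s9.png',a)
# dark reddish-brown paddle below the gripper: columns/rows
b,g,r=a[...,0],a[...,1],a[...,2]
b0=cv2.imread('pics/s2f.png').astype(int)
mk=((r-b>25)&(r>g*1.4)&(np.abs(a-b0).sum(2)>40)).astype(np.uint8)
n,l,st,c=cv2.connectedComponentsWithStats(mk)
for i in range(1,n):
    if st[i,4]>40:
        ys,xs=np.where(l==i);print(st[i],'low',xs[ys.argmax()],ys.max(),'right',xs.max(),ys[xs.argmax()])
E
```

```text
[ 0.6361 -0.1777  0.5696] [-0.1338  0.9723 -1.7521] [-0.1385 -0.0678  0.025 ] 0.029480338111734655 30.000037761939254 15.5667 [-0.4412  0.438   0.6809 -0.      2.0245 -0.1353] [-0.     -0.0018 -0.0024 -0.0003  0.0004  0.0011]
[274.7412  68.8795]
[ 264   61   49  112 1614] low 306 172 right 312 167
[265 210  29   9  81] low 278 218 right 293 211
[244 216  20  10  48] low 245 225 right 263 217[ WARN:0@1.297] global loadsave.cpp:1063 imwrite_ Unsupported depth image for selected encoder is fallbacked to CV_8U.
```

```bash
python3 - <<'E'
from h import *
o=get_obs();g=o['position']+[0,0,.019];ex=np.array([np.cos(1.263),np.sin(1.263),0]);n=np.array([-ex[1],ex[0],0])
c,d=ray('scene',(306,172));t=c+d*(n@(g-c))/(n@d);print('tip',t,np.linalg.norm(t-g))
T=cams.camera('top');cv2.imwrite('pics/t9.png',T);T0=cv2.imread('pics/top0.png');T2=cv2.imread('pics/t2f.png')
for nm,(x,y),w,A in(('pot',(171,171),24,T0),('can',(411,261),18,T0),('cup',(420,199),22,T0),('bowl',(127,267),26,T0),('tool',(275,222),20,T2),('front',(337,200),14,T2)):
    P=A[y-w:y+w,x-w:x+w];S=T[y-w-6:y+w+6,x-w-6:x+w+6];r=cv2.matchTemplate(S,P,cv2.TM_CCOEFF_NORMED);print(nm,cv2.minMaxLoc(r)[1],np.array(cv2.minMaxLoc(r)[3])-6)
E
```

```text
tip [ 0.6655 -0.0853  0.3203] 0.2854555026922938
pot 0.9945969581604004 [0 0]
can 0.9961239099502563 [0 0]
cup 0.45244884490966797 [0 0]
bowl 0.994189441204071 [0 0]
tool 0.6227353811264038 [5 2]
front 0.24873624742031097 [ 6 -6]
```

```bash
python3 -c "
from rig import job;print(job.hand_in())"
```

```text
the job is handed in; nothing more can be done
None
```

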